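Zero the coating-thickness gauge on bare steel

ROBOT

A 7-joint arm with a two-finger parallel gripper is mounted at the origin on the work surface. World frame = base frame: x ahead of the robot, y to its left, z up, the work surface at z = 0. Lengths are in m, angles in rad, forces in N, time in s.
With the tool pointing down it reaches from about 0.4 to 0.875 m from the base axis. Payload 19.3 kg.
Tool frame: the origin (TCP) lies at the very end of the fingers, on their centre line; the grasp point (between the pads) lies bot.tcp_to_grasp behind it (bot.tcp_to_grasp is the distance from the TCP to the grasp point, in m); z points along the fingers, y is the direction in which the jaws open and shut (so a half turn about z gives the same grasp; the last joint's range is limited). The gripper opens to 85 mm and grips with 20 to 120 N. Pads are 22 mm wide; open, the fingers measure 114 mm over their backs; the gripper's body (76 mm by 85 mm) begins 54 mm behind the grasp point. The pads swing forward as they close: fully open they stand 13 mm farther back than shut.
Start: joints at [-1.226, 0.521, -0.036, 1.599, 0.021, 1.021, -0.113], TCP at [0.252, 0.572, 0.231] pointing down, gripper open.
Joint ranges: [-2.91, 2.91], [-0.3, 2.13], [-1.5, 1.42], [0.17, 2.43], [-1.26, 4.41], [0.16, 1.93], [-2.52, 2.52]. Speed limits (rad/s): [1.89, 1.89, 2.39, 2.39, 3.01, 3.01, 3.01].

INTERFACE

Orientations are given as [roll, pitch, yaw] about the fixed x, y, z axes, in that order (R = Rz(yaw) Ry(pitch) Rx(roll)).
In Python, from workcell import bot gives the robot as it stands.
- The arm moves only by the tool servo_tool, never from a script. Its argument "targets" is a list of rows, each a list of 2 entries, a list of its own where there are three numbers: the shift along the tool's x, y, z in units of 0.05 m (1.0 is 0.05 m), then the turn about the tool's z in units of 5 degrees (1.0 is 5 degrees). A call has 1 to 12 rows; each row shifts and turns the commanded pose from where the row before left it, along the tool's axes as they then stand; what a row does not reach is not made up. A row lasts 1/8 s, in which the tool goes at most 62.5 mm and 10.7 degrees, less where a joint would pass 70% of its speed; a pose out of reach is approached as far as the arm can. A call with a number of a shift or a turn outside -1 to 1 is refused whole. A call with a gripper value outside its range is refused whole. "gripper" is the opening, from -1 (shut) to 1 (fully open), so that 0 is half open, set as the call begins (left out, the last holds). The fingers move at their own pace and stop on an object; "newtons" is the grip in N (left out, the last holds). Time passes only in rows, so rows that do not move let the fingers close. It gives the time, the measured TCP pose, the force and the opening at its end, in the units of the state.
- bot.observe(): the state, without advancing time (a new reading comes with each control period).
- bot.grab_frame(name): name is "side" or "top"; returns the picture (420x560x3 uint8, blue, green, red); there is no depth.
- bot.get_calibration(name): a dict with "fx", "fy", "cx", "cy" (pixels), "pose" (4x4, takes a point from camera to world coordinates). Camera axes: x right, y up, looking along -z (the intrinsics and any distortion apply to the point x, -y, -z); pixel columns grow to the right and rows downward; lengths in m; the calibration is good to about 2 mm. A picture is of the moment at which its call begins. get_calibration takes no time and is no camera call.
- bot.job_done(): hands the job in, once; it reports no verdict.
The state is a dict: "clock": time; "qpos": joint angles; "qd": joint speeds; "joint_efforts": joint torques, N m; "position": TCP position; "tool_rot": TCP orientation; "force": force on the tool from outside, world axes, zero at the start; "moment": the same for the moment, N m; "grip_width": finger opening in m.
Only numpy, scipy, OpenCV 4.12 (cv2) and the standard library are available. Lean on these libraries where they do the work, as an engineer would, in place of code of your own. Each camera call takes 0.05 s, during which the arm holds its last target.

TASK

Zero the bench coating-thickness gauge on bare steel by pressing alone: switch it on at the black rocker, press the blue ZERO key, then press the orange cap of the probe stand down until the probe sits on the bare steel plate, hold it there for a good second and let it rise, and last press the green OK key. Press each fully home, never the grey or red key, and press no key before the power is on; do not pick anything up, and leave the gauge, the plate and everything else on the table where they are.

Things in the scene. Friction and masses are not known exactly. Their poses are not given: they have to be found in the camera images.
- console: Gauge: loose white wedge-shaped desk unit, 2 kg, 200 deep (x) x 256 wide (y) mm. Origin on the table under its middle; x points away from its operator, y to the operator's left. The top slopes up along +x by 0.17 rad, 40 mm high in front, 75 mm at the back. Four keys 54 mm apart near the front edge (from +y to -y: blue, grey, red, green); behind them a flush display (+y) and the rocker (-y).
- rocker (a joint): Power rocker of the gauge, rad: 0 = off (far, +x half raised; near half level with the top), 0.36 = fully on (far half pressed down level, near half raised). It stays where it is left; on counts from 0.28. Pressing near the outer end takes 1 to 3 N.
- rocker_on (a point): Place to press: surface of the rocker's far (+x) half, 13 mm from its pivot; it goes down about 5 mm. The black V-shaped rocker is 36 long (gauge's x) x 24 mm wide, hinged at its middle; the pivot and the pressed half's surface lie 3 mm above the gauge's top, the far end 6 mm higher while off.
- key_zero (a joint): Blue ZERO key, m: 0 = up, 0.004 = fully down (counts as pressed from 0.003). Springs back; 1 N to start, 4.2 N at the bottom. It moves square to the sloping top.
- zero_top (a point): Centre of the blue key's top face (white dot). Key caps are 22 x 22 mm and stand 8 mm above the gauge's top.
- key_ok (a joint): Green OK key, m: same size, spring and travel as the blue key.
- ok_top (a point): Centre of the green key's top face (white tick).
- key_menu (a joint): Grey key (three white bars), m, same make; second from the blue end. Not to be pressed: 0.002 fails.
- key_cancel (a joint): Red key (white cross), m, same make; next to the green key. Not to be pressed: 0.002 fails.
- stand: Probe stand, fixed: blue base 200 (x) x 130 (y) x 20 mm with a ground steel face (22 mm high), a steel column 22 mm thick, 170 mm high at x = +65 mm, and a grey arm from it to the probe sleeve at x = -25 mm, y = 0 (sleeve 34 mm across, top at 130 mm). Origin on the table under the base's middle, x towards the column.
- plunger (a joint): Travel of the sprung probe, m: 0 = up at rest, grows downward; about 0.012 when the tip meets the steel plate. It springs back up when let go.
- probe_cap (a point): Centre of the top of the orange probe cap, 34 mm across and 12 mm thick, 160 mm above the table when up: press it straight down 12 mm. About 1.2 N starts it, 2.5 N brings the tip to the plate; anything more presses on the plate.
- probe_tip (a point): Tip of the probe, straight below the cap, 40 mm above the table when up.
- plate: Bare steel zero plate, 70 x 90 x 6 mm, lying loose on the stand's ground face under the probe; origin at the centre of its underside. It stays where it is (10 mm at most).
- standard: Bystander beside the stand: coated steel standard, yellow top, 40 x 50 x 12 mm. Origin under its centre.
- dolly: Bystander beside the stand: small aluminium test dolly, 20 mm across, 27 mm high. Origin under its centre.
- torch: Bystander beside the stand: black torch standing on its lens, 38 mm across, 130 mm high. Origin under its centre.
- loupe: Bystander at the back: black magnifier, 42 mm across, 42 mm high. Origin under its centre.
- marker: Bystander at the back: paint marker standing upright, yellow cap, 19 mm across, 130 mm high. Origin under its centre.
- cleaner: Bystander at the back: white bottle with red cap, 52 mm across, 115 mm high. Origin under its centre.
Things that resemble listed ones, but are neither listed nor needed, are in the scene too. Several things look just like the stand: the one meant starts farthest to the robot's left.

How it is judged:
On the way, in this order (a step that is already met when the one before it is completed fails the run):
1. the power rocker is on (value of joint rocker above 0.28 rad), for 0.1 s.
2. the blue ZERO key is pressed down (value of joint key_zero above 0.003 m), for 0.05 s.
3. the probe is held on the bare steel plate for 0.8 s (contact force between plunger and plate above 0.5 N and value of joint plunger above 0.01 m), for 0.8 s.
4. the probe is let up and the green OK key is pressed down (value of joint key_ok above 0.003 m and value of joint plunger below 0.003 m), for 0.05 s.
At the end, for the whole second after the job is handed in: The rocker is on (at least 0.28 rad), all four keys (within 1.5 mm) and the probe (within 3 mm) are back up, the gauge has shifted less than 20 mm and the plate less than 10 mm from their start, and both are at rest (value of joint rocker above 0.28 rad and value of joint each of key_zero, key_menu, key_cancel, key_ok below 0.0015 m and value of joint plunger below 0.003 m and distance of console from where it was at the start of the episode below 0.02 m and distance of plate from where it was at the start of the episode below 0.01 m and linear speed of each of console, plate below 0.01 m/s); the robot touches nothing.
It fails at once if the grey or red key is pressed (2 mm) (value of joint any of key_menu, key_cancel above 0.002 m).
It fails at once if a key is pressed (2 mm) while the power is off (value of joint rocker below 0.28 rad and value of joint any of key_zero, key_ok above 0.002 m).
It fails at once if the gauge is lifted, carried or shoved (20 mm) or the steel plate shifted or lifted (10 mm) (distance of console from where it was at the start of the episode above 0.02 m or distance of plate from where it was at the start of the episode above 0.01 m).
It fails at once if a bystander is shifted or lifted (20 mm) or knocked over (distance of any of standard, dolly, torch, loupe, marker, cleaner from where it was at the start of the episode above 0.02 m or angle between any of torch, marker, cleaner's own z axis and vertical above 0.4 rad).
It also fails if it takes over 58 s, if anything falls off the work surface, if the arm or the gripper's body presses on something with over 40 N, if the wrist force passes 120 N, or if a joint passes its speed limit or range.

## Working session

There is one attempt and no reset: what is moved stays moved. The work goes in short steps, Python scripts to look and compute and a tool call to move; the robot and the scene stay as the last step left them, time stands still between calls to the robot, and variables do not carry over. Pictures are saved under pics/ and viewed, and the job is handed in when it is done.

Besides the shell and the picture viewer there is one more tool, called after ">>>" as name(argument=value, ...) on one line, values as JSON. servo_tool: Moves the arm, as the interface text tells. Its arguments: {"type":"object","properties":{"targets":{"type":"array","items":{"type":"array"}},"gripper":{"type":"number"},"newtons":{"type":"number"}},"required":["targets"]}

```bash
mkdir -p pics; ls; python3 - <<'E'
from workcell import bot
import cv2, numpy as np
np.set_printoptions(precision=4,suppress=True)
for n in("side","top"):
    cv2.imwrite(f"pics/{n}0.png",bot.grab_frame(n)); print(n,bot.get_calibration(n))
print(bot.observe(), bot.tcp_to_grasp)
E
```

```text
pics
side {'fx': 387.4884716340147, 'fy': 387.4884716340147, 'cx': 285.63359812927274, 'cy': 208.21321667628118, 'pose': array([[ 0.9201,  0.2084, -0.3316,  0.2294],
       [-0.3914,  0.4617, -0.796 , -0.7417],
       [-0.0127,  0.8622,  0.5064,  0.5863],
       [ 0.    ,  0.    ,  0.    ,  1.    ]])}
top {'fx': 512.8775737569578, 'fy': 512.8775737569578, 'cx': 273.98982034206705, 'cy': 213.23991963697463, 'pose': array([[-0.0447,  0.977 , -0.2083,  0.3408],
       [-0.999 , -0.0441,  0.0077,  0.0124],
       [-0.0017,  0.2084,  0.978 ,  1.1262],
       [ 0.    ,  0.    ,  0.    ,  1.    ]])}
{'clock': 0.1, 'qpos': array([-1.2262,  0.5219, -0.0363,  1.6   ,  0.0212,  1.0211, -0.1128]), 'qd': array([-0.0008, -0.0019, -0.0001,  0.0008,  0.0007,  0.0003, -0.0003]), 'joint_efforts': array([  0.0037, -92.848 ,   1.9842, -37.0529,   0.0182,   0.0053,
        -0.0001]), 'position': array([0.2518, 0.5717, 0.2308]), 'tool_rot': array([-3.1406,  0.0001,  2.7267]), 'force': array([0.5914, 0.2691, 0.1341]), 'moment': array([-0.0258,  0.0317, -0.0921]), 'grip_width': 0.08536245819118314} 0.0187
```

View pics/side0.png

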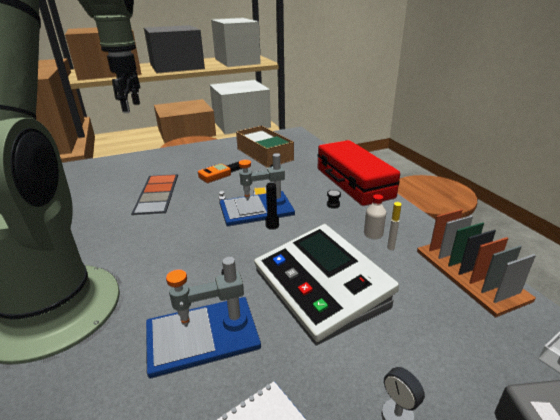

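View pics/top0.png

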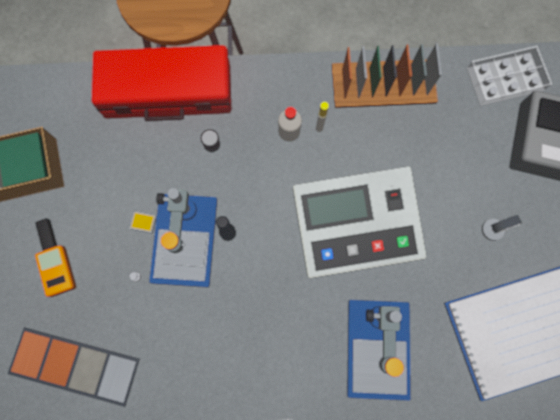

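```bash
cat > h.py <<'E'
from workcell import bot
import cv2, numpy as np
np.set_printoptions(precision=4,suppress=True)
def ray(n,u,v):
    c=bot.get_calibration(n);P=c['pose']
    d=P[:3,:3]@np.array([(u-c['cx'])/c['fx'],-(v-c['cy'])/c['fy'],-1.]);return P[:3,3],d/np.linalg.norm(d)
def onz(n,u,v,z):
    o,d=ray(n,u,v);return o+d*(z-o[2])/d[2]
def tri(a,b):
    o1,d1=ray("top",*a);o2,d2=ray("side",*b)
    t=np.linalg.lstsq(np.c_[d1,-d2],o2-o1,rcond=None)[0]
    p,q=o1+d1*t[0],o2+d2*t[1];return (p+q)/2,np.linalg.norm(p-q)
def proj(n,p):
    c=bot.get_calibration(n);P=c['pose'];q=P[:3,:3].T@(np.array(p)-P[:3,3])
    return np.array([c['cx']+c['fx']*q[0]/-q[2],c['cy']+c['fy']*q[1]/q[2]])
def blobs(img,lo,hi,amin=15):
    m=cv2.inRange(cv2.cvtColor(img,cv2.COLOR_BGR2HSV),np.array(lo),np.array(hi))
    n,l,s,c=cv2.connectedComponentsWithStats(m)
    return [(c[i].round(1).tolist(),s[i].tolist()) for i in range(1,n) if s[i,4]>=amin]
E
python3 - <<'E'
from h import *
for n in("top","side"):
    im=cv2.imread(f"pics/{n}0.png")
    for k,lo,hi in [("blue",(105,150,150),(125,255,255)),("green",(50,120,80),(80,255,255)),("red",(172,130,120),(180,255,255)),("red2",(0,180,120),(4,255,255)),("orange",(8,150,150),(20,255,255)),("yel",(22,150,150),(32,255,255))]:
        print(n,k,blobs(im,lo,hi))
t=cv2.imread("pics/top0.png");s=cv2.imread("pics/side0.png")
cv2.imwrite("pics/c1.png",cv2.resize(t[160:285,285:435],None,fx=5,fy=4.8,interpolation=cv2.INTER_CUBIC))
cv2.imwrite("pics/c2.png",cv2.resize(s[220:345,250:400],None,fx=5,fy=4.8,interpolation=cv2.INTER_CUBIC))
cv2.imwrite("pics/c3.png",cv2.resize(t[170:295,120:250],None,fx=5,fy=4.8,interpolation=cv2.INTER_CUBIC))
cv2.imwrite("pics/c4.png",cv2.resize(s[140:240,200:310],None,fx=6,fy=6,interpolation=cv2.INTER_CUBIC))
E
```

```text
top blue [([197.7, 217.0], [184, 198, 28, 32, 279]), ([210.9, 201.4], [207, 198, 8, 8, 25]), ([190.4, 209.9], [185, 203, 9, 14, 32]), ([162.1, 223.5], [158, 217, 10, 11, 53]), ([326.8, 254.0], [322, 249, 11, 11, 70]), ([158.0, 279.9], [151, 275, 19, 7, 39]), ([190.6, 282.2], [172, 278, 36, 8, 78]), ([363.6, 306.3], [360, 302, 10, 10, 23]), ([356.2, 332.8], [351, 328, 11, 10, 32])]
top green [([18.5, 159.6], [0, 135, 44, 50, 1090]), ([402.2, 241.2], [397, 236, 12, 12, 85])]
top red []
top red2 [([160.3, 75.0], [92, 45, 137, 60, 7264]), ([290.2, 112.4], [286, 108, 9, 10, 69])]
top orange [([171.5, 16.6], [118, 0, 110, 41, 3325]), ([350.9, 73.2], [349, 67, 5, 12, 26]), ([380.5, 89.2], [378, 87, 6, 6, 17]), ([167.7, 240.0], [161, 233, 17, 16, 99]), ([54.2, 273.0], [36, 246, 37, 50, 590]), ([28.9, 356.8], [13, 333, 32, 44, 598]), ([58.5, 362.3], [41, 340, 36, 45, 1008]), ([399.4, 370.1], [393, 362, 10, 14, 20])]
top yel [([324.0, 105.7], [321, 102, 7, 8, 47]), ([142.1, 221.4], [132, 214, 21, 16, 243]), ([391.5, 366.0], [387, 360, 11, 15, 102])]
side blue [([278.6, 258.9], [273, 255, 12, 9, 55])]
side green [([272.2, 141.5], [259, 137, 27, 10, 139]), ([319.9, 304.2], [313, 298, 15, 13, 104])]
side red []
side red2 [([358.8, 160.4], [319, 140, 81, 41, 1566]), ([377.8, 196.2], [373, 194, 10, 6, 46]), ([304.7, 287.7], [298, 282, 14, 12, 72])]
side orange [([186.7, 140.2], [162, 136, 53, 11, 218]), ([244.2, 162.0], [239, 160, 12, 5, 51]), ([212.0, 171.1], [198, 166, 32, 11, 157]), ([161.4, 178.8], [149, 175, 26, 8, 154]), ([436.7, 194.1], [398, 176, 79, 40, 2213]), ([157.8, 187.2], [144, 183, 28, 9, 180]), ([476.4, 284.0], [418, 245, 117, 68, 1286]), ([175.6, 276.0], [166, 270, 20, 13, 206])]
side yel [([259.7, 190.3], [255, 188, 11, 6, 55]), ([397.1, 203.6], [394, 202, 7, 4, 23])]
```

View pics/c1.png

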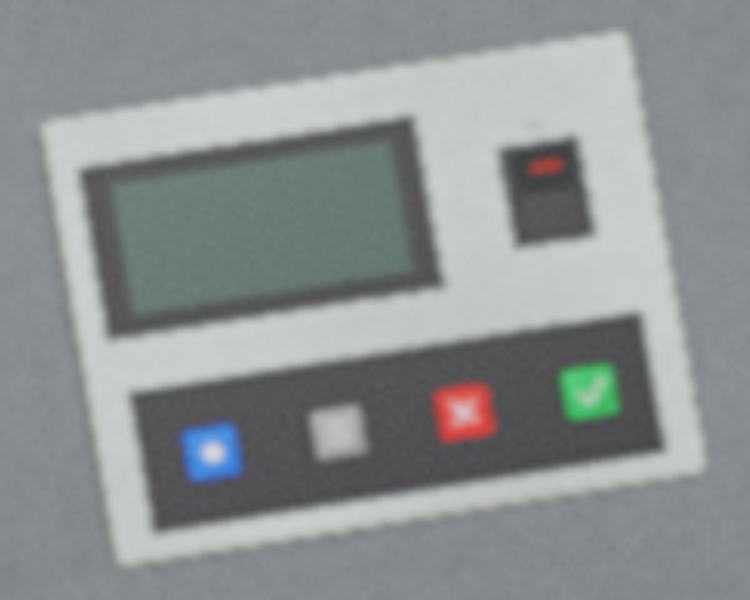

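View pics/c2.png

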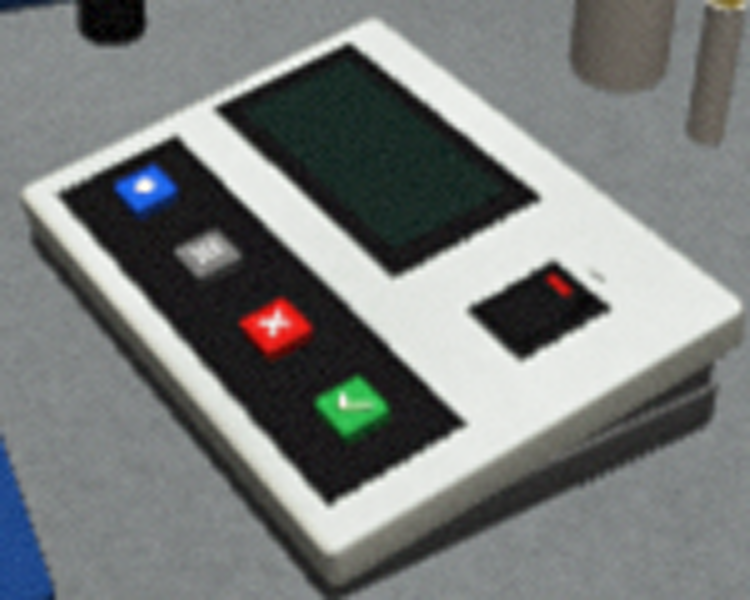

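View pics/c3.png

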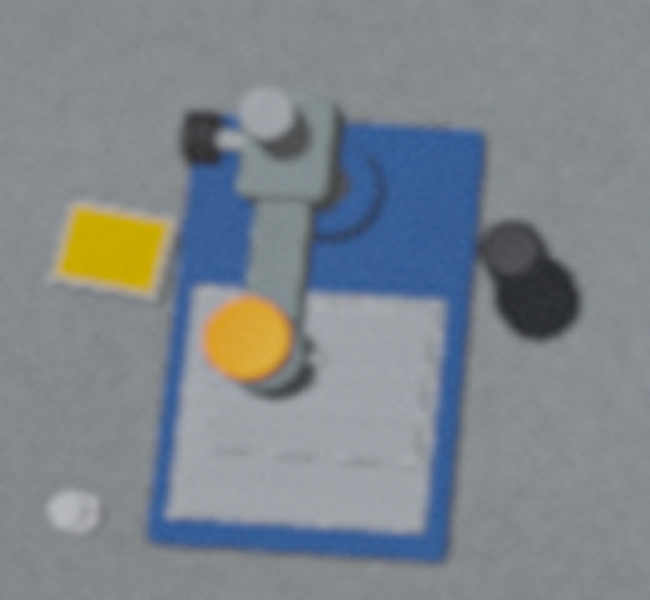

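View pics/c4.png

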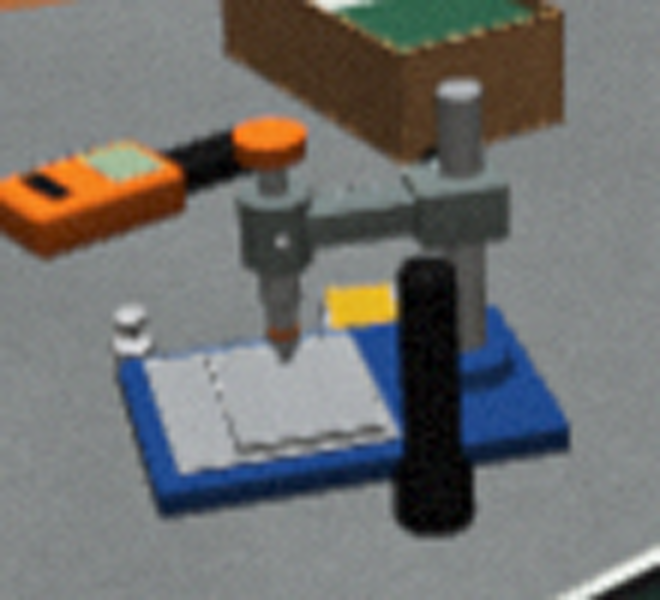

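```bash
python3 - <<'E'
from h import *
im=cv2.imread("pics/top0.png");sd=cv2.imread("pics/side0.png")
b,eb=tri((326.8,254.0),(278.6,258.5)); g,eg=tri((402.2,241.2),(319.9,303.8))
print("tri blue",b,eb,"green",g,eg)
cap,ec=tri((169.6,240.4),(245.2,162.2)); print("cap",cap,ec, onz("top",169.6,240.4,.16), onz("side",245.2,162.2,.16))
# white outline of console
m=cv2.inRange(im,(170,170,170),(255,255,255));m[:165]=0;m[280:]=0;m[:,:285]=0;m[:,435:]=0
c=max(cv2.findContours(m,0,2)[0],key=cv2.contourArea);r=cv2.minAreaRect(c);print(r)
ap=cv2.approxPolyDP(cv2.convexHull(c),6,True)[:,0];print(ap.tolist())
# plane z = by key face: iterate z from known geometry
for z in (.05,.053,.056): print(z,onz("top",326.8,254,z),onz("top",402.2,241.2,z))
for u,v in [(503,150),(578,138),(592,235),(518,245)]:
    print(onz("top",285+u/5,160+v/4.8,.073))
for u,v in [(42,122),(628,32),(705,468),(120,565)]:
    print("corner",[onz("top",285+u/5,160+v/4.8,z)[:2] for z in(.04,.075)])
E
```

```text
tri blue [ 0.4767 -0.1029  0.055 ] 0.0002768675461665242 green [ 0.4965 -0.2637  0.0545] 0.00021630974480464903
cap [0.5045 0.2059 0.1582] 0.0030340181850668684 [0.5027 0.2059 0.16  ] [0.505  0.2021 0.16  ]
((359.29730224609375, 221.28378295898438), (94.03621673583984, 119.51805877685547), 80.53767395019531)
[[409, 167], [425, 256], [310, 277], [293, 186]]
0.05 [ 0.4772 -0.1034  0.05  ] [ 0.4972 -0.2648  0.05  ]
0.053 [ 0.4768 -0.1031  0.053 ] [ 0.4968 -0.2641  0.053 ]
0.056 [ 0.4764 -0.1027  0.056 ] [ 0.4964 -0.2633  0.056 ]
[ 0.6021 -0.2342  0.073 ]
[ 0.6061 -0.2664  0.073 ]
[ 0.5621 -0.2681  0.073 ]
[ 0.559  -0.2366  0.073 ]
corner [array([ 0.6325, -0.0414]), array([ 0.6231, -0.0396])]
corner [array([ 0.6636, -0.302 ]), array([ 0.6532, -0.2919])]
corner [array([ 0.4615, -0.3145]), array([ 0.4576, -0.304 ])]
corner [array([ 0.43  , -0.0636]), array([ 0.4271, -0.0612])]
```

```bash
python3 - <<'E'
from h import *
T=lambda u,v:(285+u/5,160+v/4.8)
S=lambda u,v:(250+u/5,220+v/4.8)
ex=np.array([.9926,.1217,0]);ey=np.array([-.1217,.9926,0])
P={}
for k,a,b in [("farL",(503,150),(555,262)),("farR",(578,138),(608,310)),("nearL",(518,245),(470,308)),("nearR",(592,235),(522,358)),("mark",(546,166),(560,286)),
  ("c_fl",(42,122),(375,18)),("c_fr",(628,32),(745,305)),("c_nr",(705,468),(330,550)),("c_nl",(120,565),(22,195))]:
    p,e=tri(T(*a),S(*b));P[k]=p;print(k,p,round(e,4))
c=(P["c_fl"]+P["c_fr"]+P["c_nr"]+P["c_nl"])/4;print("centre",c)
for k in P: print(k,(P[k]-c)@ex,(P[k]-c)@ey,P[k][2])
for p in([.4767,-.1029,.055],[.4965,-.2637,.0545]): print((np.array(p)-c)@ex,(np.array(p)-c)@ey)
E
```

```text
farL [ 0.6039 -0.2356  0.0677] 0.001
farR [ 0.608  -0.2683  0.0661] 0.0004
nearL [ 0.5621 -0.2398  0.0604] 0.0011
nearR [ 0.566  -0.2723  0.0587] 0.0018
mark [ 0.5951 -0.2525  0.0708] 0.0012
c_fl [ 0.625  -0.0401  0.0705] 0.0014
c_fr [ 0.6542 -0.2928  0.0721] 0.0004
c_nr [ 0.462  -0.315   0.0389] 0.0008
c_nl [ 0.4314 -0.0642  0.0355] 0.0021
centre [ 0.5432 -0.178   0.0542]
farL 0.053271674103251586 -0.06455408799498778 0.06769168661152125
farR 0.05338701304099019 -0.09751625813246631 0.06612429924207375
nearL 0.011328404337990703 -0.06359897686924781 0.0604167393766869
nearR 0.011170091251235026 -0.09630368828188662 0.058709863371714854
mark 0.042477045828141366 -0.08019815663155862 0.07083131558651296
c_fl 0.09802595401096671 0.12695673160122414 0.07047974494600656
c_fr 0.09628290387453592 -0.12747067802334203 0.07209370959936656
c_nr -0.09719145823833567 -0.12609473056432874 0.038903369864043524
c_nl -0.09711739964716717 0.1266086769864466 0.03549809145611105
-0.05681663682996494 0.08265744400352386
-0.05673251682996496 -0.07936229599647614
```

>>> servo_tool(targets=[[[0,0,0],-1],[[0,0,0],-1],[[0,0,0],-1],[[0,0,0],-1],[[0,0,0],-1],[[0,0,0],-1]], gripper=-1, newtons=20)

```text
clock: 0.85
position: [0.2518, 0.5718, 0.2309]
tool_rot: [-3.141, -0.0, -3.03]
force: [-1.1, 0.6, -0.2]
grip_width: -0.0002
```

>>> servo_tool(targets=[[[-0.25,-0.86,0],0],[[-0.25,-0.86,0],0],[[-0.25,-0.86,0],0],[[-0.25,-0.86,0],0],[[-0.25,-0.86,0],0],[[-0.25,-0.86,0],0],[[-0.25,-0.86,0],0],[[-0.25,-0.86,0],0]])

```text
clock: 1.85
position: [0.389, 0.2394, 0.2312]
tool_rot: [-3.141, -0.0, -3.033]
force: [0.7, -0.1, 0.2]
grip_width: -0.0001
```

>>> servo_tool(targets=[[[-0.25,-0.86,0],0],[[-0.25,-0.86,0],0],[[-0.25,-0.86,0],0],[[-0.25,-0.86,0],0],[[-0.25,-0.86,0],0],[[-0.25,-0.86,0],0],[[-0.25,-0.86,0],0],[[-0.25,-0.86,0],0]])

```text
clock: 2.85
position: [0.5257, -0.0916, 0.2312]
tool_rot: [3.142, -0.0, -3.033]
force: [1.2, 1.6, 0.2]
grip_width: -0.0001
```

>>> servo_tool(targets=[[[-0.25,-0.86,0],0],[[-0.25,-0.86,0],0],[[-0.25,-0.86,0],0],[[-0.25,-0.86,0],0],[[0,0,0],0]])

```text
clock: 3.48
position: [0.5935, -0.2592, 0.2304]
tool_rot: [-3.141, -0.001, -3.037]
force: [-0.0, 0.4, -0.8]
grip_width: 0.0001
```

```bash
python3 - <<'E'
from h import *
o=bot.observe();print(o['position'],o['tool_rot'],o['qpos'],o['force'])
cv2.imwrite("pics/side1.png",bot.grab_frame("side"))
cv2.imwrite("pics/top1.png",bot.grab_frame("top"))
E
```

```text
[ 0.5935 -0.2592  0.2304] [-3.1406 -0.0012 -3.0366] [ 0.2363  0.5634  0.1282  1.5419 -0.0775  1.042   2.0598] [-0.0142  0.3665 -0.7636]
```

View pics/side1.png

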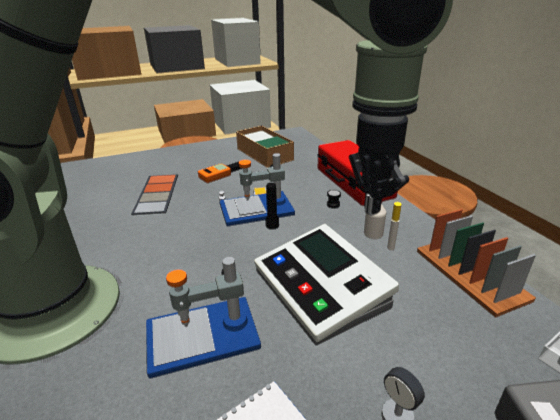

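>>> servo_tool(targets=[[[-0.1,0.13,0.7],0],[[0,0,0.7],0],[[0,0,0.7],0],[[0,0,0.7],0],[[0,0,0],0],[[0,0,0],0]])

```text
clock: 4.32
position: [0.5986, -0.2484, 0.0928]
tool_rot: [-3.141, 0.001, -3.032]
force: [0.1, 0.3, 0.8]
grip_width: 0.0001
```

```bash
python3 - <<'E'
from h import *
o=bot.observe();print(o['position'],o['tool_rot'],o['force'])
s=bot.grab_frame("side");t=bot.grab_frame("top");print(proj("side",o['position']),proj("side",(.598,-.252,.07)))
cv2.imwrite("pics/d1.png",np.hstack([cv2.resize(s[190:330,290:430],(400,400),interpolation=2),cv2.resize(t[130:270,330:470],(400,400),interpolation=2)]))
E
```

```text
[ 0.5986 -0.2484  0.0928] [-3.1412  0.0012 -3.0322] [0.1399 0.3488 0.8017]
[363.1084 269.3903] [362.8058 279.4451]
```

View pics/d1.png

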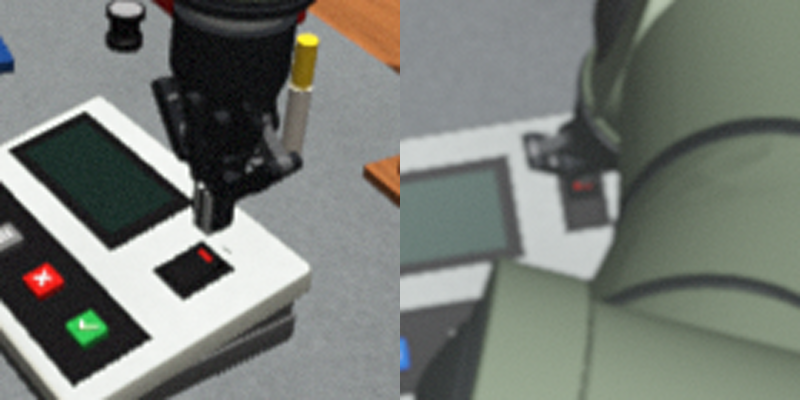

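>>> servo_tool(targets=[[[0,-0.06,0.15],0],[[0,0,0.1],0],[[0,0,0],0],[[0,0,0],0]])

```text
clock: 4.92
position: [0.5984, -0.2518, 0.0788]
tool_rot: [3.142, -0.0, -3.033]
force: [1.2, -0.8, 0.2]
grip_width: 0.0001
```

>>> servo_tool(targets=[[[0,0,0.06],0],[[0,0,0],0],[[0,0,0],0]])

```text
clock: 5.3
position: [0.5984, -0.2518, 0.0758]
tool_rot: [-3.142, -0.0, -3.033]
force: [0.0, 0.3, -0.4]
grip_width: 0.0002
```

>>> servo_tool(targets=[[[0,0,0.06],0],[[0,0,0],0],[[0,0,0],0]])

```text
clock: 5.68
position: [0.5982, -0.2517, 0.0727]
tool_rot: [3.141, -0.0, -3.033]
force: [-0.1, -0.1, 0.6]
grip_width: -0.0001
```

>>> servo_tool(targets=[[[0,0,0.04],0],[[0,0,0],0],[[0,0,0],0]])

```text
clock: 6.05
position: [0.5982, -0.2518, 0.0707]
tool_rot: [3.142, -0.0, -3.033]
force: [-1.2, -0.6, 0.2]
grip_width: -0.0001
```

>>> servo_tool(targets=[[[0,0,0.04],0],[[0,0,0],0],[[0,0,0],0]])

```text
clock: 6.42
position: [0.5985, -0.2519, 0.0693]
tool_rot: [-3.141, 0.0, -3.033]
force: [-2.1, 1.1, 10.7]
grip_width: 0.0001
```

```bash
python3 - <<'E'
from h import *
o=bot.observe();print(o['position'],o['force'],o['moment'])
s=bot.grab_frame("side");t=bot.grab_frame("top")
cv2.imwrite("pics/d2.png",np.hstack([cv2.resize(s[230:310,310:410],(500,400),interpolation=2),cv2.resize(t[150:250,350:450],(300,400),interpolation=2)]))
E
```

```text
[ 0.5985 -0.2519  0.0693] [-2.0649  1.0691 10.7232] [ 0.3209  0.5052 -0.0373]
```

View pics/d2.png

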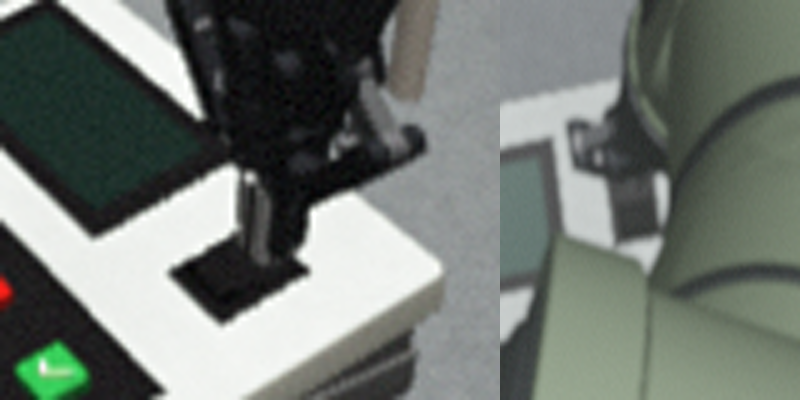

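>>> servo_tool(targets=[[[0,0,-0.6],0],[[0,0,-0.8],0],[[0,0.9,-0.6],0],[[0.3,0.9,0],0],[[0.8,0.9,0],0],[[0.8,0.2,0],0],[[0.8,0,0],0],[[0,0,0],0]])

```text
clock: 7.52
position: [0.4461, -0.1226, 0.1691]
tool_rot: [3.141, -0.001, -3.034]
force: [0.4, 0.4, 1.1]
grip_width: 0.0001
```

```bash
python3 - <<'E'
from h import *
o=bot.observe();print(o['position'],o['tool_rot'],o['force'])
s=bot.grab_frame("side");t=bot.grab_frame("top")
cv2.imwrite("pics/d3.png",np.hstack([cv2.resize(s[230:310,310:410],(500,400),interpolation=2),cv2.resize(t[150:250,350:450],(300,400),interpolation=2)]))
cv2.imwrite("pics/side3.png",s)
E
```

```text
[ 0.4461 -0.1226  0.1691] [ 3.1415 -0.0008 -3.0339] [0.4093 0.3832 1.134 ]
```

View pics/d3.png

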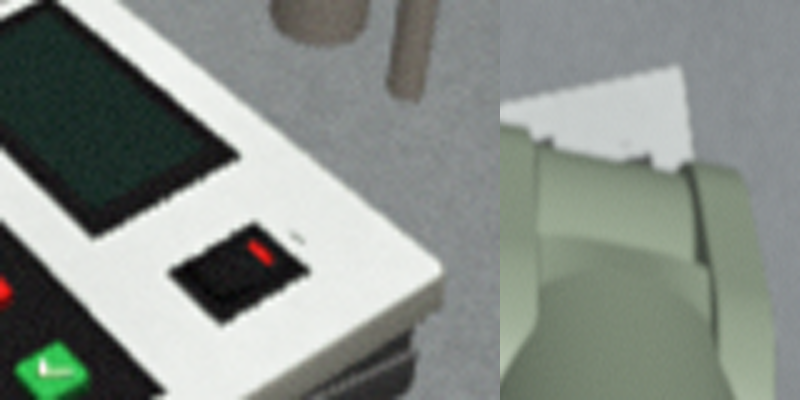

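View pics/side3.png

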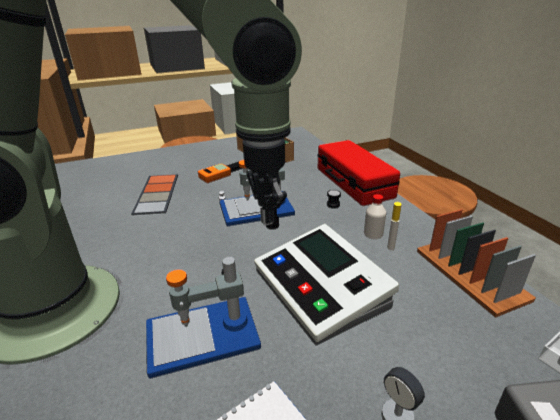

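```bash
python3 - <<'E'
from h import *
a=cv2.imread("pics/side0.png");b=cv2.imread("pics/side3.png")
f=lambda s:cv2.convertScaleAbs(cv2.resize(s[262:300,338:378],(400,400),interpolation=2),alpha=2.5)
cv2.imwrite("pics/d4.png",np.hstack([f(a),f(b)]))
E
```

```text
(no output)
```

View pics/d4.png

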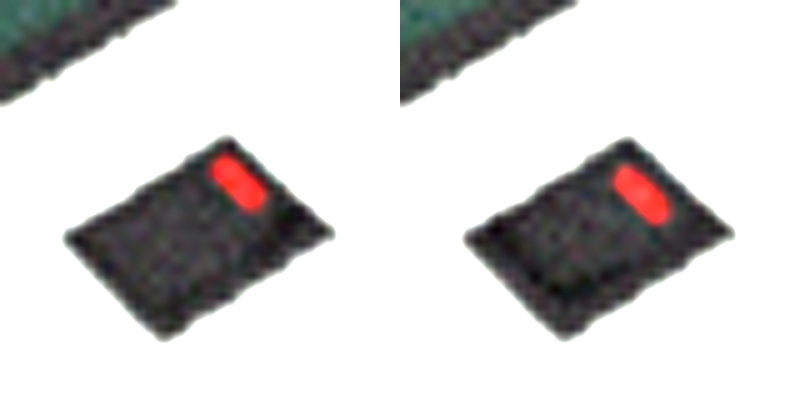

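>>> servo_tool(targets=[[[-0.6,0.32,0],0],[[0,0,0.6],0],[[0,0,0.6],0],[[0,0,0.5],0],[[0,0,0],0],[[0,0,0],0],[[0,0,0],0]])

```text
clock: 8.5
position: [0.4772, -0.1032, 0.0848]
tool_rot: [-3.141, 0.002, -3.033]
force: [0.1, -0.4, -0.4]
grip_width: 0.0002
```

```bash
python3 - <<'E'
from h import *
o=bot.observe();print(o['position'],o['tool_rot'],o['force'])
s=bot.grab_frame("side")
cv2.imwrite("pics/d5.png",cv2.resize(s[220:320,240:360],(600,500),interpolation=2));print(proj("side",o['position']))
E
```

```text
[ 0.4772 -0.1032  0.0848] [-3.1413  0.0016 -3.0329] [ 0.0778 -0.3749 -0.3916]
[278.5186 247.6431]
```

View pics/d5.png

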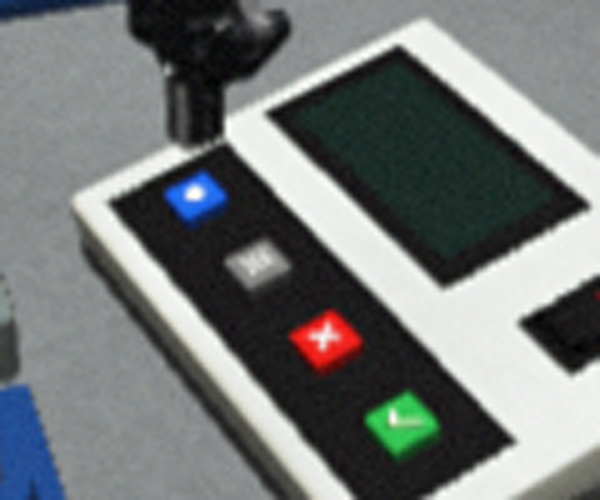

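>>> servo_tool(targets=[[[0.06,0,0.25],0],[[0,0,0.2],0],[[0,0,0],0],[[0,0,0],0]])

```text
clock: 9.05
position: [0.4735, -0.1035, 0.0612]
tool_rot: [3.142, -0.0, -3.033]
force: [-0.1, 0.9, 1.2]
grip_width: -0.0001
```

>>> servo_tool(targets=[[[0,0,0.06],0],[[0,0,0.06],0],[[0,0,0],0],[[0,0,0],0]])

```text
clock: 9.55
position: [0.4738, -0.1035, 0.0554]
tool_rot: [-3.141, 0.0, -3.033]
force: [1.0, 0.2, 2.3]
grip_width: 0.0
```

>>> servo_tool(targets=[[[0,0,0.04],0],[[0,0,0],0],[[0,0,0],0]])

```text
clock: 9.93
position: [0.4737, -0.1035, 0.0534]
tool_rot: [-3.142, 0.0, -3.033]
force: [1.5, 0.6, 5.1]
grip_width: 0.0001
```

Force is rising along the key's spring; go on until it is hard at the bottom.

>>> servo_tool(targets=[[[0,0,0.02],0],[[0,0,0],0],[[0,0,0],0]])

```text
clock: 10.3
position: [0.4738, -0.1035, 0.0528]
tool_rot: [-3.141, 0.001, -3.033]
force: [-0.1, 0.5, 15.6]
grip_width: -0.0002
```

>>> servo_tool(targets=[[[0,0,0.02],0],[[0,0,0],0],[[0,0,0],0]])

```text
clock: 10.68
position: [0.474, -0.1035, 0.0522]
tool_rot: [-3.141, 0.001, -3.033]
force: [-2.7, 2.2, 30.4]
grip_width: 0.0001
```

>>> servo_tool(targets=[[[0,0,-0.5],0],[[0,0,-0.9],0],[[0,0,-0.9],0],[[0,0,-0.9],0],[[0,0.3,-0.6],0],[[-0.26,0.9,0],0],[[-0.25,0.9,0],0],[[-0.25,0.9,0],0],[[-0.25,0.9,0],0],[[-0.25,0.9,0],0],[[0,0.9,0],0],[[0,0.36,0],0]])

```text
clock: 12.18
position: [0.5021, 0.2068, 0.2407]
tool_rot: [-3.142, -0.002, -3.03]
force: [0.4, -0.4, 0.1]
grip_width: 0.0
```

>>> servo_tool(targets=[[[0,0,0],0],[[0,0,0],0],[[0,0,0],0]])

```text
clock: 12.55
position: [0.5035, 0.2033, 0.2414]
tool_rot: [-3.141, -0.0, -3.035]
force: [0.1, -0.7, 0.3]
grip_width: -0.0001
```

```bash
python3 - <<'E'
from h import *
o=bot.observe();print(o['position'],o['tool_rot'],o['force'])
s=bot.grab_frame("side");t=bot.grab_frame("top")
cv2.imwrite("pics/d6.png",np.hstack([cv2.resize(s[110:230,190:310],(400,400),interpolation=2),cv2.resize(t[170:290,110:230],(400,400),interpolation=2)]));print(proj("side",o['position']),proj("top",o['position']))
print(blobs(s,(105,150,150),(125,255,255)),blobs(s,(50,120,80),(80,255,255)))
E
```

```text
[0.5035 0.2033 0.2414] [-3.1412 -0.     -3.0345] [ 0.0902 -0.7483  0.3218]
[242.5031 133.5583] [161.7639 232.6091]
[([278.7, 259.0], [273, 255, 12, 9, 56])] [([271.9, 141.6], [259, 137, 27, 10, 145]), ([319.9, 304.3], [313, 298, 15, 13, 104])]
```

View pics/d6.png

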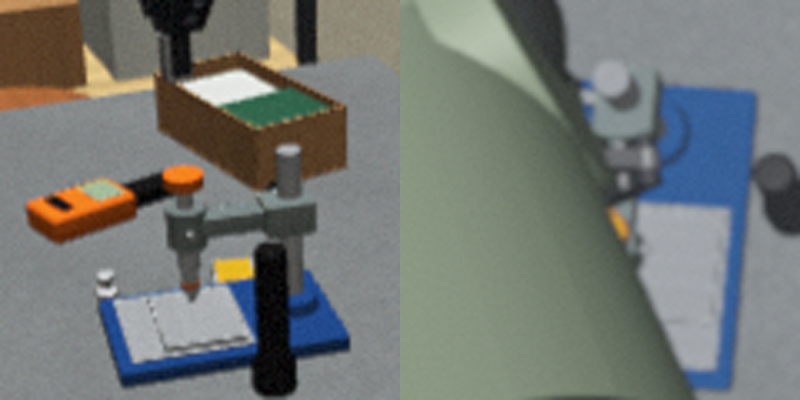

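>>> servo_tool(targets=[[[0,0.02,0.5],0],[[0,0,0.5],0],[[0,0,0.4],0],[[0,0,0],0],[[0,0,0],0]])

```text
clock: 13.28
position: [0.5036, 0.2055, 0.1721]
tool_rot: [3.141, 0.001, -3.033]
force: [-0.0, 0.1, 0.2]
grip_width: -0.0002
```

```bash
python3 - <<'E'
from h import *
o=bot.observe();print(o['position'],o['tool_rot'],o['force'])
s=bot.grab_frame("side")
cv2.imwrite("pics/d7.png",cv2.resize(s[110:230,190:310],(600,600),interpolation=2))
E
```

```text
[0.5036 0.2055 0.1721] [ 3.1413  0.0008 -3.0332] [-0.0482  0.1334  0.2096]
```

View pics/d7.png

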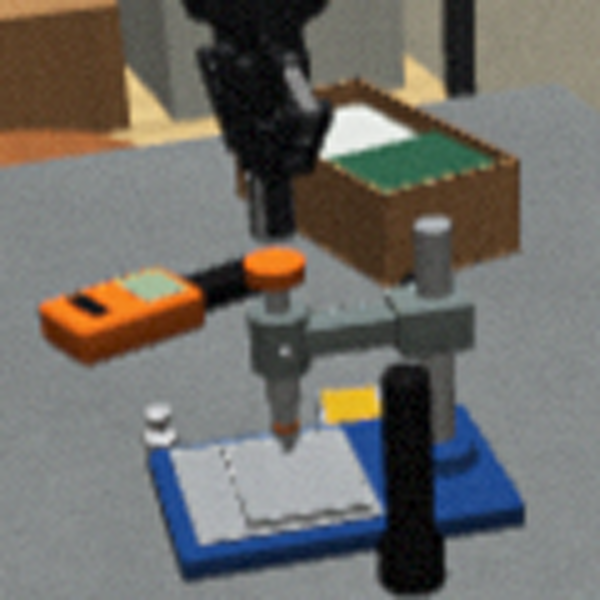

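Tip hangs just above the orange cap (cap centre at about (273,262) in the crop). Pressing down.

>>> servo_tool(targets=[[[0,0,0.1],0],[[0,0,0.1],0],[[0,0,0.06],0],[[0,0,0.06],0],[[0,0,0],0],[[0,0,0],0]])

```text
clock: 14.08
position: [0.5031, 0.2056, 0.1554]
tool_rot: [-3.142, -0.0, -3.033]
force: [-0.8, -1.3, 1.4]
grip_width: -0.0001
```

>>> servo_tool(targets=[[[0,0,0.06],0],[[0,0,0.04],0],[[0,0,0],0],[[0,0,0],0]])

```text
clock: 14.58
position: [0.5032, 0.2056, 0.1503]
tool_rot: [3.142, 0.0, -3.033]
force: [0.7, -0.5, 1.9]
grip_width: 0.0001
```

>>> servo_tool(targets=[[[0,0,0.04],0],[[0,0,0],0],[[0,0,0],0]])

```text
clock: 14.95
position: [0.5032, 0.2056, 0.1483]
tool_rot: [3.142, 0.0, -3.033]
force: [-0.2, 0.7, 3.0]
grip_width: -0.0005
```

>>> servo_tool(targets=[[[0,0,0.02],0],[[0,0,0],0],[[0,0,0],0]])

```text
clock: 15.32
position: [0.5033, 0.2056, 0.1478]
tool_rot: [3.141, 0.0, -3.033]
force: [-2.4, -1.2, 11.1]
grip_width: -0.0
```

>>> servo_tool(targets=[[[0,0,0],0],[[0,0,0],0],[[0,0,0],0],[[0,0,0],0],[[0,0,0],0],[[0,0,0],0],[[0,0,0],0],[[0,0,0],0],[[0,0,0],0],[[0,0,0],0],[[0,0,0],0],[[0,0,0],0]])

```text
clock: 16.82
position: [0.5033, 0.2056, 0.1478]
tool_rot: [3.141, 0.0, -3.033]
force: [-2.2, -0.1, 12.0]
grip_width: -0.0001
```

```bash
python3 - <<'E'
from h import *
o=bot.observe();print(o['position'],o['force'])
s=bot.grab_frame("side")
cv2.imwrite("pics/d8.png",cv2.resize(s[110:230,190:310],(600,600),interpolation=2))
E
```

```text
[0.5033 0.2056 0.1478] [-2.2344 -0.1249 11.9999]
```

View pics/d8.png

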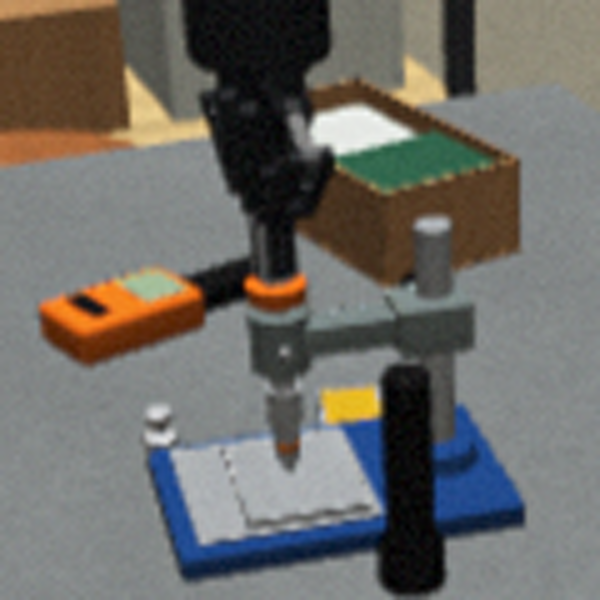

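>>> servo_tool(targets=[[[0,0,-0.1],0],[[0,0,-0.2],0],[[0,0,-0.3],0],[[0,0,-0.6],0],[[0,0,-0.6],0],[[0,-0.31,0],0],[[0.2,-0.9,0],0],[[0.2,-0.9,0],0],[[0.2,-0.9,0],0],[[0.2,-0.9,0],0]])

```text
clock: 18.12
position: [0.4838, 0.0049, 0.2372]
tool_rot: [-3.141, -0.001, -3.033]
force: [0.3, -0.5, -0.0]
grip_width: 0.0002
```

>>> servo_tool(targets=[[[0.2,-0.9,0],0],[[0.2,-0.9,0],0],[[0,-0.9,0],0],[[0,-0.9,0],0],[[0,-0.9,0],0],[[0,-0.9,0],0],[[0,0,0],0],[[0,0,0],0],[[0,0,0],0]])

```text
clock: 19.25
position: [0.494, -0.2627, 0.2373]
tool_rot: [3.141, -0.0, -3.032]
force: [-0.2, 0.6, 0.5]
grip_width: -0.0003
```

>>> servo_tool(targets=[[[0,0,0.8],0],[[0,0,0.8],0],[[0,0,0.8],0],[[0,0,0.7],0],[[0,0,0],0],[[0,0,0],0],[[0,0,0],0]])

```text
clock: 20.12
position: [0.4948, -0.2639, 0.0839]
tool_rot: [-3.141, 0.002, -3.033]
force: [0.7, 0.1, -0.6]
grip_width: -0.0001
```

```bash
python3 - <<'E'
from h import *
o=bot.observe();print(o['position'],o['tool_rot'],o['force'])
s=bot.grab_frame("side")
print(proj("side",o['position']))
print(blobs(s,(105,150,150),(125,255,255)),blobs(s,(50,120,80),(80,255,255)),blobs(s,(8,150,150),(20,255,255))[1:3])
cv2.imwrite("pics/d9.png",np.hstack([cv2.resize(s[220:340,260:380],(400,400),interpolation=2),cv2.resize(s[110:230,190:310],(400,400),interpolation=2)]))
E
```

```text
[ 0.4948 -0.2639  0.0839] [-3.1406  0.002  -3.0326] [ 0.6818  0.1155 -0.6433]
[319.7088 292.4896]
[([284.4, 204.9], [277, 192, 17, 21, 154]), ([263.2, 199.1], [259, 194, 7, 14, 53]), ([234.0, 213.4], [220, 200, 46, 22, 117]), ([278.6, 258.9], [273, 255, 12, 9, 59]), ([216.2, 332.6], [147, 298, 112, 74, 1967])] [([271.6, 141.7], [259, 137, 25, 10, 137]), ([320.0, 304.3], [313, 298, 15, 13, 107])] [([244.4, 162.0], [239, 160, 12, 5, 53]), ([212.1, 171.3], [198, 166, 32, 12, 165])]
```

View pics/d9.png

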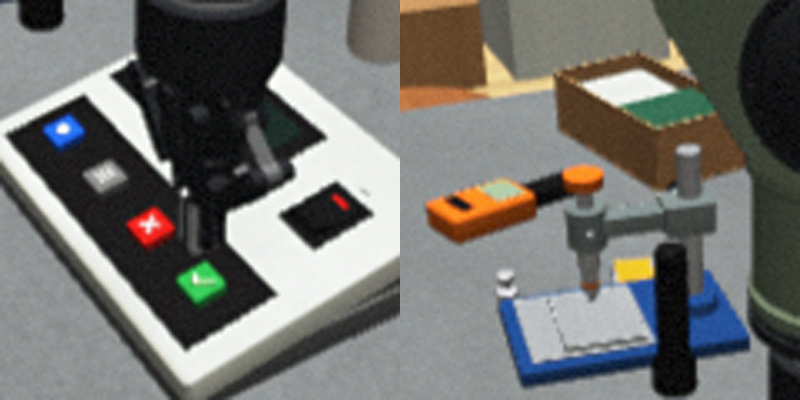

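Tip is over the green key, the probe cap is back up at (244.4,162.0), and the plate is unmoved. Pressing OK.

>>> servo_tool(targets=[[[0.03,0,0.25],0],[[0,0,0.2],0],[[0,0,0.06],0],[[0,0,0.06],0],[[0,0,0],0],[[0,0,0],0]])

```text
clock: 20.92
position: [0.4925, -0.2637, 0.054]
tool_rot: [3.141, -0.0, -3.033]
force: [-1.5, 2.8, 4.5]
grip_width: 0.0001
```

>>> servo_tool(targets=[[[0,0,0.03],0],[[0,0,0],0],[[0,0,0],0]])

```text
clock: 21.3
position: [0.4927, -0.2638, 0.0528]
tool_rot: [-3.141, 0.001, -3.033]
force: [-2.9, 3.5, 12.2]
grip_width: 0.0002
```

>>> servo_tool(targets=[[[0,0,0.01],0],[[0,0,0],0],[[0,0,0],0]])

```text
clock: 21.68
position: [0.4928, -0.2638, 0.0526]
tool_rot: [-3.141, 0.001, -3.033]
force: [-3.8, 4.7, 18.4]
grip_width: -0.0001
```

>>> servo_tool(targets=[[[0,0,-0.1],0],[[0,0,-0.3],0],[[0,0,-0.8],0],[[0,0,-0.8],0],[[0,0,-0.8],0],[[0.5,0.8,-0.5],0],[[0.5,0.8,0],0],[[0,0.8,0],0],[[0,0.8,0],0],[[0,0,0],0],[[0,0,0],0],[[0,0,0],0]])

```text
clock: 23.18
position: [0.4255, -0.1111, 0.217]
tool_rot: [-3.141, 0.0, -3.034]
force: [0.4, -1.1, -0.1]
grip_width: -0.0001
```

```bash
python3 - <<'E'
from h import *
o=bot.observe();print(o['clock'],o['position'],o['force'],abs(o['qd']).max())
s=bot.grab_frame("side");cv2.imwrite("pics/side9.png",s)
print(blobs(s,(105,150,150),(125,255,255)),blobs(s,(50,120,80),(80,255,255)),blobs(s,(0,180,120),(4,255,255)),blobs(s,(8,150,150),(20,255,255))[1:3])
E
```

```text
23.175 [ 0.4255 -0.1111  0.217 ] [ 0.367  -1.0566 -0.1255] 0.00366204628458081
[([263.8, 199.2], [262, 194, 4, 12, 29]), ([278.7, 259.0], [273, 255, 12, 9, 55])] [([274.6, 141.6], [265, 137, 21, 10, 107]), ([319.9, 304.3], [313, 298, 15, 13, 106])] [([358.8, 160.4], [319, 140, 81, 41, 1576]), ([375.9, 190.5], [364, 188, 24, 6, 25]), ([377.7, 196.2], [373, 194, 11, 6, 49]), ([304.7, 287.8], [298, 282, 14, 12, 74])] [([212.1, 171.2], [198, 166, 32, 11, 159]), ([159.5, 183.4], [144, 175, 31, 17, 345])]
```

View pics/side9.png

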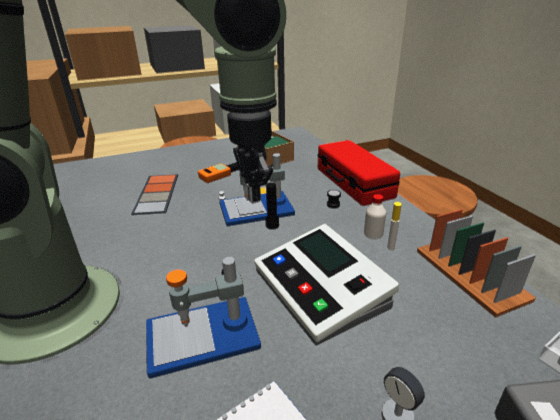

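```bash
python3 - <<'E'
from h import *
for n in (0,3,9):
    s=cv2.imread(f"pics/side{n}.png")[262:300,338:378].astype(int)
    y,x=np.where((s[...,2]-s[...,1])>60);print(n,x.mean()+338,y.mean()+262)
print(bot.job_done())
E
```

```text
0 361.3333333333333 278.93333333333334
3 361.8125 280.1875
9 361.8125 280.1875
the job is handed in; nothing more can be done
None
```

I carried out the whole sequence with closed fingertips and handed the job in with the arm clear at about 23 s. No verdict is reported, so this rests on force readings and pictures.

| Step | Deepest tool height (mm) | Force at that point (N) |
|---|---|---|
| Rocker's far half | 69.3 | 10.7 |
| Blue ZERO key | 52.2 | 30.4 |
| Orange probe cap (leftmost stand), held about 1.5 s, then released | 147.8 | 11–12 |
| Green OK key | 52.6 | 18.4 |

- **Rocker:** After the press its red mark sat 1.3 px lower in the side view and the near end was raised. It was still there in the last picture, so the power stayed on.
- **Probe:** In the picture taken during the hold, the tip was on the plate. In the picture taken before the OK press, the cap was back up.
- **Gauge and keys:** The blue, red and green keys were within 0.2 px of where they started in the last picture. The gauge had not visibly shifted, and I never touched the grey or red key.
- **Plate and bystanders:** I saw no movement of these, but I checked them only by eye.
- **Weaker checks:** The arm hid the probe cap in the last picture, so its final position rests on the earlier one. For the cap's position, the two camera views disagreed by about 3 mm; I aimed between them, and the press landed squarely. The blue key was pressed harder than it needed.

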